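Hang the stopper basket on the agitating washer

TASK

Lift the wire basket of rubber stoppers off the drain stand by its black grip and hang it on the agitating washer, keeping it level all the way, with the stoppers in it, and never setting it down. Lower its cross bar gently into the open mouths of the washer's two hooks, then push it back along the slots under the lips until it is fully home against the end stops with the spring keeper snapped up in front of it, and let go. The crosshead stops at any height, so feel for the bottom of the slots and force nothing (25 N at most), and leave the glassware on the bench where it stands.

Things in the scene. Friction and masses are not known exactly. Their poses are not given: they have to be found in the camera images.
- basket: Steel wire basket, 84 (x) x 76 (y) x 45 mm high, 0.2 to 0.42 kg, with three loose stoppers. Origin: centre of its underside, z up. Two upright wires at y = +-36 mm carry a cross bar 130 mm above the underside and, above that, a black grip. It hangs by the bar alone and can swing about it. It may press on the washer or the drain stand with 25 N at most.
- bar (a point): Middle of the basket's cross bar, on its axis: round steel, 6 mm diameter, along the basket's y, 130 mm above the underside. It is 113 mm long between the inner faces of its two end collars (14 mm diameter, 5 mm thick). Axes as the basket's.
- grip (a point): Centre of the basket's black grip, 47 mm above the bar: an upright block 16 mm (x) x 44 mm (y) x 34 mm high, best taken from above across its 16 mm, near its top. Axes as the basket's.
- stopper_0: One of three loose dark conical rubber stoppers, 24 mm across and 24 mm high, in the basket. Origin: centre of its underside.
- stopper_1: Second such stopper in the basket.
- stopper_2: Third such stopper in the basket.
- drain_stand: Fixed low stand, steel post on a 170 x 150 mm foot with a white drip tray; the basket hangs here at the start, bar 200 mm above the bench, in two open V hooks of 6 mm wire at y = +-50 mm whose front horns rise 10 mm over the bar's axis: lift, then draw forward. Origin: on the bench below the hanging bar; x points back to the post (72 mm behind), y along the bar. Top: 210 mm.
- washer: Fixed agitating washer: grey foot, open steel bath (rim 56 mm high), white drive housing behind, crosshead with two steel hook plates at y = +-50 mm, 5 mm thick (the bar's collars go outside them, 4 mm play each way). Origin: on the bench below the bar's home place; x points into the slots, from the open front to the housing; y along the bar. Highest point: 260 mm.
- hook_mouth (a point): 26.5 mm in front (-x) of point hook_home, axes as the washer's: middle of the hooks' open mouths. A bar whose axis is 20 to 33 mm in front of home drops in between the front horn (rounded, top 9.5 mm over the slot floor) and the plate over the slot. The hook plates reach 33 mm over the slot floor, so the bar comes in from the front, above the horns. Given at mid-stroke; the true height is not reported.
- hook_home (a point): Bar axis when home at the slots' end stops, for a crosshead at mid-stroke, 215 mm high; axes as the washer's. The crosshead is stopped, rigid, up to 15 mm higher or lower: a bar on the slot floor has its axis 200 to 230 mm high, not reported, to be felt. Slots are level; from 17 mm in front of home to the stop they are covered and 7.7 mm high for the 6 mm bar.
- washer_keeper (a joint): Angle (rad) of the washer's spring keeper, a leaf with a ramped nose beside each slot. 0 = up, shut; about 0.05 to 0.15 while the bar, 13 to 4 mm in front of home, rides over the noses (a push of about 3 to 8 N along +x, lifting the bar a little); back to 0 when it has passed. Then the bar has 2 mm of play between keeper and end stop.
- dropper: Amber glass dropper bottle, 33 mm across, 104 mm high, loose on the bench; origin: centre of its underside. Leave it.
- flask: Small conical flask, 63 mm across, 100 mm high, loose on the bench; origin: centre of its underside. Leave it.
- beaker: Small beaker, 55 mm across, 62 mm high, loose on the bench; origin: centre of its underside. Leave it.
Mind the look-alikes: they are no part of the job. What is shaped like the basket but yellow is not meant.

How it is judged:
By the outcome, as a careful person would: the job done as asked, in the order asked, and still so for the second after the job is handed in, with the robot touching nothing.
It also fails if it takes over 64 s, if anything falls off the work surface, if the arm or the gripper's body presses on something with over 40 N, if the wrist force passes 120 N, or if a joint passes its speed limit or range.

ROBOT

A 6-joint arm with a two-finger parallel gripper is mounted at the origin on the work surface; the furniture and walls round the work are solid. World frame = base frame: x ahead of the robot, y to its left, z up, the work surface at z = 0. Lengths are in m, angles in rad, forces in N, time in s.
With the tool pointing down it reaches from about 0.225 to 0.875 m from the base axis. Payload 3.4 kg.
Tool frame: the origin (TCP) lies between the finger pads; the fingertips stand 17 mm ahead of it and the grasp point (between the pads) lies 2 mm behind it; y points along the fingers, z is the direction in which the jaws open and shut, and the axes are right-handed (so a half turn about y gives the same grasp; the last joint's range is limited). The gripper opens to 85 mm and grips with 20 to 120 N. Pads are 22 mm wide; open, the fingers measure 114 mm over their backs; the gripper's body (76 mm by 85 mm) begins 54 mm behind the grasp point. The pads swing forward as they close: fully open they stand 13 mm farther back than shut.
Start: joints at [-0.121, 0.276, 1.505, -0, 1.361, -0.121], TCP at [0.575, -0, 0.248] pointing down, gripper open.
Joint ranges: [-2.89, 2.89], [-0.75, 2.08], [0.22, 2.7], [-1.18, 4.32], [0.11, 2.71], [-2.7, 2.7]. Speed limits (rad/s): [2.57, 2.57, 3.14, 3.14, 3.14, 3.14].

INTERFACE

Orientations are given as a unit quaternion [w, x, y, z].
In Python, from rig import manip, get_image, camera_model, sign_off, spot_in, silhouettes, spot_point gives the robot as it stands.
- The arm moves only by the tool jog_arm, never from a script. Its argument "targets" is a list of rows, each a list of 3 entries, a list of its own where there are three numbers: the finger opening in m, from 0 to 0.0854, then the shift along the world's x, y, z in m, then the turn about the world's z in rad. In form: [[claw, [x, y, z], spin], ...]. A call has 1 to 10 rows; each row shifts and turns the commanded pose from where the row before left it; what a row does not reach is not made up. A row lasts 1/8 s, in which the tool goes at most 62.5 mm and 10.7 degrees, less where a joint would pass 70% of its speed; a pose out of reach is approached as far as the arm can. A call with a gripper value outside its range is refused whole. The fingers move at their own pace and stop on an object; "force" is the grip in N (left out, the last holds). Time passes only in rows, so rows that do not move let the fingers close. It gives the time, the measured TCP pose, the force and the opening at its end, in the units of the state.
- manip.get_state(): the state, without advancing time (a new reading comes with each control period).
- get_image(name): name is "scene" or "side" or "wrist"; returns (picture, depth): 384x512x3 uint8, red, green, blue; 384x512 float32, m along the optical axis (not along the pixel's ray), 0 where there is no reading.
- camera_model(name): a dict with "mtx" (3x3 intrinsics, pixels), "world_from_camera" (4x4, takes a point from camera to world coordinates). Camera axes: x right, y up, looking along -z (the intrinsics and any distortion apply to the point x, -y, -z); pixel columns grow to the right and rows downward; lengths in m; the calibration is good to about 2 mm. A picture is of the moment at which its call begins: read the wrist's pose just before it. camera_model takes no time and is no camera call; for the wrist camera it gives the pose at the moment of the call.
- sign_off(): hands the job in, once; it reports no verdict.
Trained networks look in the newest picture that a camera, given by its name, has taken for a name from the list of things; names that differ only in an ending like _2 or _b are one class to them, and where a whole thing is asked for, a point or a joint stands for the part that bears it (a point fixed in the world has none). Each returns a list of dicts, best first, with "score" (0 to 1); they miss things now and then, are a little off and sometimes report something else, mostly with a low value. They report only what shows in the picture. A call takes as long as a camera call. They do not tell look-alikes from the thing itself.
- spot_in(name, camera): "position" ([column, row] in pixels, amid what is visible of it).
- silhouettes(name, camera): "mask" (384x512 bool, what is visible of it) and "position" ([column, row] in pixels, amid what is visible of it).
- spot_point(name, camera): "position" ([column, row] in pixels: a listed point, or the origin of a listed thing).
The state is a dict: "clock": time; "qpos": joint angles; "qd": joint speeds; "effort": joint torques, N m; "position": TCP position; "ee_rot": TCP orientation; "contact_force": force on the tool from outside, world axes, zero at the start; "moment": the same for the moment, N m; "width": finger opening in m.
Only numpy, scipy, OpenCV 4.12 (cv2) and the standard library are available. Lean on these libraries where they do the work, as an engineer would, in place of code of your own. Each camera call takes 0.05 s, during which the arm holds its last target.

## Working session

There is one attempt and no reset: what is moved stays moved. The work goes in short steps, Python scripts to look and compute and a tool call to move; the robot and the scene stay as the last step left them, time stands still between calls to the robot, and variables do not carry over. Pictures are saved under pics/ and viewed, and the job is handed in when it is done.

Besides the shell and the picture viewer there is one more tool, called after "Call:" as name([rows], argument=value, ...), one row to a line, values as JSON. jog_arm: Moves the arm, as the interface text tells. Its arguments: {"type":"object","properties":{"targets":{"type":"array","items":{"type":"array"}},"force":{"type":"number"}},"required":["targets"]}

```bash
ls; mkdir -p pics; cat > h.py <<'E'
import numpy as np, cv2
from rig import *
def snap(cam,fn):
    p,d=get_image(cam); cv2.imwrite('pics/'+fn,p[:,:,::-1]); np.save('/tmp/'+cam+'_d.npy',d); return p,d
def world(cam,uv,depth):
    m=camera_model(cam); K=m['mtx']; T=np.array(m['world_from_camera'])
    K=np.array(K); x=(uv[0]-K[0,2])/K[0,0]*depth; y=(uv[1]-K[1,2])/K[1,1]*depth
    return (T@np.array([x,-y,-depth,1]))[:3]
def ray(cam,uv):
    o=np.array(camera_model(cam)['world_from_camera'])[:3,3]; return o, world(cam,uv,1.0)-o
def proj(cam,P):
    m=camera_model(cam); T=np.linalg.inv(np.array(m['world_from_camera'])); K=np.array(m['mtx'])
    c=T@np.append(P,1); return np.array([K[0,0]*c[0]/-c[2]+K[0,2], K[1,1]*-c[1]/-c[2]+K[1,2]])
def tri(obs):
    A=np.zeros((3,3)); b=np.zeros(3); rs=[ray(c,uv) for c,uv in obs]
    for o,d in rs:
        d=d/np.linalg.norm(d); M=np.eye(3)-np.outer(d,d); A+=M; b+=M@o
    X=np.linalg.solve(A,b); 
    return X,[proj(c,X)-np.array(uv) for c,uv in obs]
E
python3 - <<'E'
from h import *
np.set_printoptions(precision=4,suppress=True)
s=manip.get_state(); print(s)
for c in ['scene','side','wrist']:
    snap(c,c+'0.png'); m=camera_model(c); print(c,m)
    for n in ['basket','bar','grip','drain_stand','washer','hook_mouth','hook_home','dropper','flask','beaker']:
        print(n,[(np.round(r['position'],1),round(r['score'],2)) for r in spot_point(n,c)[:4]])
E
```

```text
pics
{'clock': 0.0, 'qpos': array([-0.121 ,  0.2767,  1.5061, -0.    ,  1.3607, -0.121 ]), 'qd': array([ 0.0001, -0.0012, -0.0001,  0.0004,  0.0023,  0.0003]), 'effort': array([  0.0006, -41.6768, -24.5809,  -0.0002,   0.0111,   0.    ]), 'position': array([0.5745, 0.    , 0.2474]), 'ee_rot': array([ 0.4996, -0.5004,  0.5005, -0.4995]), 'contact_force': array([-0.8444, -0.1397, -0.2485]), 'moment': array([ 0.0096, -0.0031, -0.0215]), 'width': 0.08553780496782984}
scene {'mtx': array([[499.3807,   0.    , 259.1263],
       [  0.    , 499.3807, 186.0859],
       [  0.    ,   0.    ,   1.    ]]), 'world_from_camera': array([[-0.9122,  0.3094, -0.2686,  0.1036],
       [-0.4093, -0.7172,  0.564 ,  0.6962],
       [-0.0181,  0.6244,  0.7809,  1.2344],
       [ 0.    ,  0.    ,  0.    ,  1.    ]])}
basket [(array([261.4, 176.3]), 0.61), (array([273.7, 141.7]), 0.61)]
bar [(array([267.8, 112.9]), 0.95), (array([257.3, 148.1]), 0.93), (array([188.2, 245.6]), 0.49), (array([284.9, 239.1]), 0.38)]
grip [(array([253.3, 134.1]), 0.94), (array([269.1, 101.4]), 0.66), (array([321.9, 172.4]), 0.28)
[... 1240 characters left out ...]
 195.5]), 0.58)]
beaker [(array([282.4, 261. ]), 0.75)]
wrist {'mtx': array([[332.1984,   0.    , 254.6559],
       [  0.    , 332.1984, 193.1108],
       [  0.    ,   0.    ,   1.    ]]), 'world_from_camera': array([[ 1.    , -0.0003, -0.0005,  0.5752],
       [ 0.0004,  0.9448,  0.3278,  0.0836],
       [ 0.0003, -0.3278,  0.9448,  0.373 ],
       [ 0.    ,  0.    ,  0.    ,  1.    ]])}
basket [(array([210.5, 322.3]), 0.83)]
bar []
grip [(array([ 89.2, 184.9]), 0.4)]
drain_stand [(array([214. , 283.9]), 0.8)]
washer []
hook_mouth [(array([194.4, 311.5]), 0.4)]
hook_home []
dropper [(array([ 90.9, 184.3]), 0.67), (array([213. , 335.7]), 0.33)]
flask []
beaker [(array([ 62.2, 126.1]), 0.85)]
```

View pics/scene0.png

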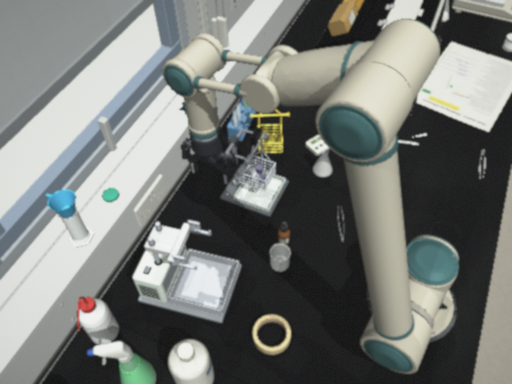

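View pics/side0.png

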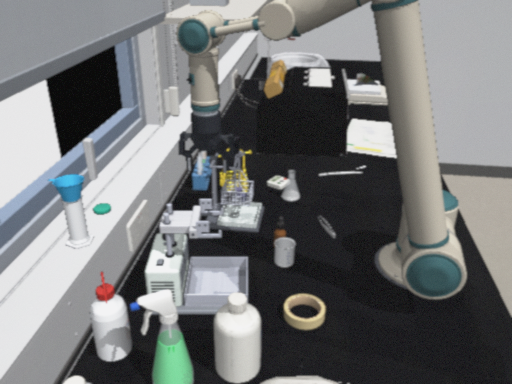

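View pics/wrist0.png

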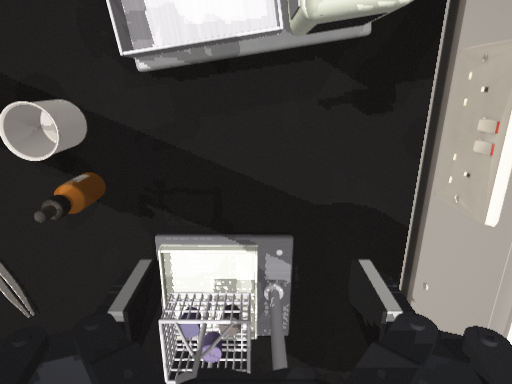

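```bash
python3 - <<'E'
import cv2,numpy as np
a=cv2.imread('pics/scene0.png')[90:330,120:340]; b=cv2.imread('pics/side0.png')[130:320,130:310]
a=cv2.resize(a,None,fx=2.5,fy=2.5,interpolation=cv2.INTER_CUBIC)
b=cv2.resize(b,None,fx=3.1,fy=3.1,interpolation=cv2.INTER_CUBIC)
cv2.imwrite('pics/scene0z.png',a);cv2.imwrite('pics/side0z.png',b)
E
```

```text
(no output)
```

View pics/scene0z.png

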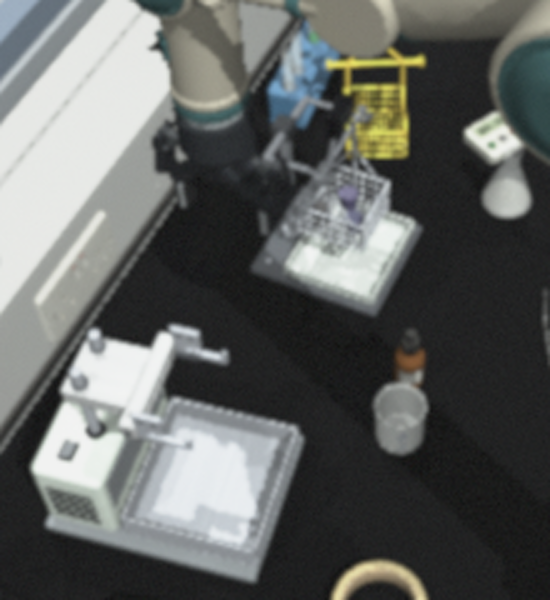

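View pics/side0z.png

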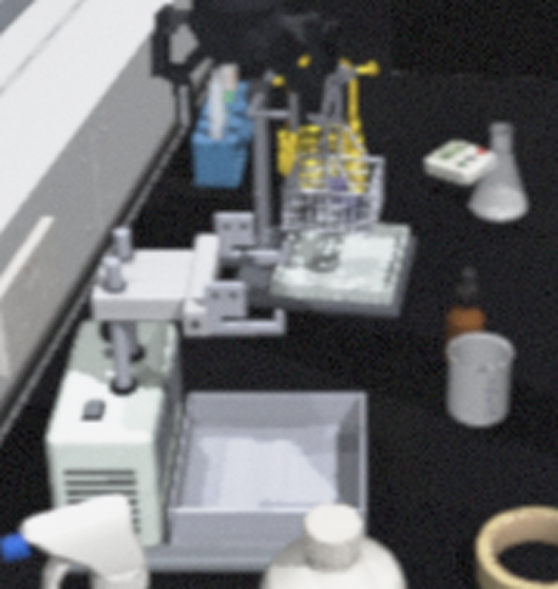

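Call:
jog_arm([
  [0.085,[0,0,0.06],0],
  [0.085,[0,0.02,0.05],0],
  [0.085,[0,0.05,0.02],0],
  [0.085,[-0.02,0.05,0],0],
  [0.085,[-0.02,0.05,0],0],
  [0.085,[0,0,0],0],
])

```text
clock: 2.4
position: [0.5334, 0.1732, 0.3788]
ee_rot: [0.502, -0.501, 0.499, -0.498]
contact_force: [0.1, -1.4, -0.1]
width: 0.085
```

```bash
python3 - <<'E'
from h import *
np.set_printoptions(precision=4,suppress=True)
for c in ['scene','side','wrist']:
    p,d=snap(c,c+'1.png')
    for n in ['basket','bar','grip','drain_stand','washer','hook_mouth','hook_home','dropper','beaker','flask']:
        for r in spot_point(n,c)[:3]:
            u,v=r['position']; dd=d[int(round(v)),int(round(u))]
            print(c,n,np.round(r['position'],1),round(r['score'],2),world(c,(u,v),dd))
a=cv2.imread('pics/scene1.png')[90:330,120:340]; b=cv2.imread('pics/side1.png')[130:320,130:310]
cv2.imwrite('pics/scene1z.png',cv2.resize(a,None,fx=2.5,fy=2.5,interpolation=cv2.INTER_CUBIC))
cv2.imwrite('pics/side1z.png',cv2.resize(b,None,fx=3.1,fy=3.1,interpolation=cv2.INTER_CUBIC))
E
```

```text
scene basket [258.6 174.4] 0.86 [ 0.5232 -0.1836  0.0728]
scene basket [272.5 141.5] 0.73 [ 0.5635 -0.3852  0.0064]
scene bar [257.1 150.2] 0.76 [ 0.5977 -0.3338 -0.0004]
scene bar [198.6 243.5] 0.57 [ 0.6028  0.0686 -0.0014]
scene grip [252.9 135.1] 0.94 [ 0.5249 -0.1587  0.2649]
scene drain_stand [259.  191.8] 0.97 [ 0.5158 -0.1672  0.0099]
scene washer [195.4 285.8] 0.73 [0.537  0.2019 0.0231]
scene hook_mouth [259.  175.6] 0.7 [ 0.5102 -0.159   0.1003]
scene hook_mouth [195.9 244.6] 0.66 [0.6066 0.0771 0.0027]
scene hook_home [187.9 245.1] 0.88 [0.6274 0.0874 0.0018]
scene dropper [287.3 239.8] 0.63 [ 0.3643 -0.0269  0.0303]
scene beaker [278.8 267.2] 0.68 [0.3533 0.0613 0.0252]
scene beaker [254.1 133.3] 0.28 [ 0.5254 -0.1675  0.2634]
scene flask [321.4 172.1] 0.94 [ 0.3628 -0.3107  0.0206]
side basket [232.4 188.1] 0.93 [ 0.5487 -0.2096  0.0882]
side basket [239.3 198.2] 0.67 [ 0.5211 -0.175   0.0727]
side bar [235.  158.9] 0.97 [ 0.5277 -0.1452  0.2186]
side bar [234.5 151.7] 0.77 [ 0.53   -0.1514  0.2385]
side grip [237.5 143.9] 0.93 [ 0.5221 -0.158   0.2607]
side grip [234.6
[... 482 characters left out ...]
.0642 0.025 ]
side flask [291.1 194.2] 0.79 [ 0.3673 -0.3092  0.0275]
wrist basket [150.8 220.4] 0.64 [0.3809 0.0531 0.0492]
wrist basket [251.2 350.9] 0.59 [ 0.5291 -0.2296  0.012 ]
wrist basket [260.  121.3] 0.27 [0.543  0.1951 0.022 ]
wrist bar [262.1 151. ] 0.28 [0.5464 0.1521 0.0215]
wrist drain_stand [246.4 320.1] 0.74 [ 0.5207 -0.1581  0.0133]
wrist washer [260.2 118.4] 0.91 [0.5433 0.1989 0.0201]
wrist hook_mouth [233.2 156.3] 0.87 [0.5038 0.1445 0.0231]
wrist hook_mouth [249.6 350.3] 0.66 [ 0.5279 -0.1363  0.1056]
wrist hook_home [262.  157.9] 0.94 [0.5462 0.1422 0.0235]
wrist dropper [167.2 256.3] 0.98 [ 0.3915 -0.024   0.0205]
wrist beaker [149.8 218.2] 0.92 [0.3789 0.0556 0.0467]
```

View pics/scene1z.png

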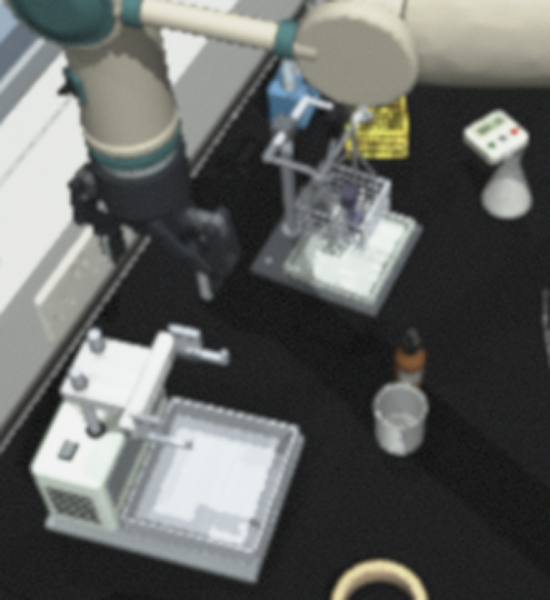

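View pics/side1z.png

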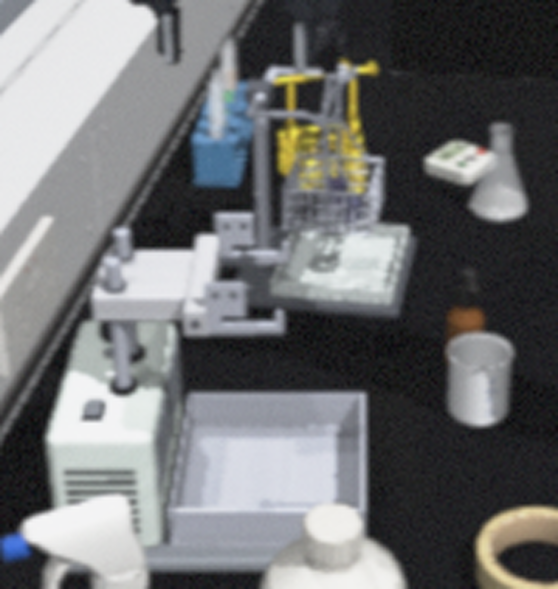

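View pics/wrist1.png

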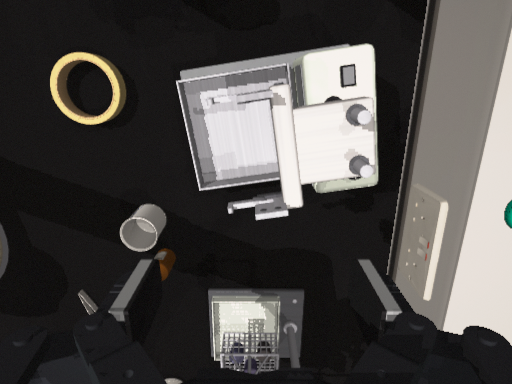

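```bash
cat >> h.py <<'E'
def cloud(cam,d):
    m=camera_model(cam); K=np.array(m['mtx']); T=np.array(m['world_from_camera'])
    v,u=np.mgrid[0:d.shape[0],0:d.shape[1]]
    P=np.stack([(u-K[0,2])/K[0,0]*d,-(v-K[1,2])/K[1,1]*d,-d],-1)
    W=P@T[:3,:3].T+T[:3,3]; W[d<=0]=np.nan; return W
def topdown(W,p,x0,x1,y0,y1,res,zr,fn):
    # x to right, y up ; colored by height
    H=int((y1-y0)/res);Wd=int((x1-x0)/res); im=np.full((H,Wd),-1.0)
    m=np.isfinite(W[...,2])&(W[...,2]>zr[0])&(W[...,2]<zr[1])
    q=W[m]; i=((y1-q[:,1])/res).astype(int); j=((q[:,0]-x0)/res).astype(int)
    ok=(i>=0)&(i<H)&(j>=0)&(j<Wd); np.maximum.at(im,(i[ok],j[ok]),q[ok,2])
    return im
E
python3 - <<'E'
from h import *
np.set_printoptions(precision=4,suppress=True)
d=np.load('/tmp/wrist_d.npy'); W=cloud('wrist',d)
Z=np.nan_to_num(W[...,2])
m=Z>0.15
n,l,st,c=cv2.connectedComponentsWithStats(m.astype(np.uint8))
for k in range(1,n):
    if st[k,4]>30:
        q=W[l==k]; print(st[k],q.min(0),q.max(0))
im=np.zeros((384,512,3),np.uint8)
im[...]=cv2.applyColorMap((np.clip((Z-0.0)/0.28,0,1)*255).astype(np.uint8),cv2.COLORMAP_JET)
p=cv2.imread('pics/wrist1.png')
sl=np.s_[60:240,170:390]
cv2.imwrite('pics/w1z.png',cv2.resize(np.hstack([p[sl],im[sl]]),None,fx=1.8,fy=2.2))
# wrist rows slices
for v in [198,204,207,210,214]: print(v,[(u,round(float(W[v,u,0]),3),round(float(W[v,u,1]),3),round(float(Z[v,u]),3)) for u in range(226,300,4)])
E
```

```text
[  343     0   169   384 26311] [ 0.5562 -0.064   0.1504] [0.8583 0.322  0.4453]
[  207    83   169   137 10276] [0.4948 0.1328 0.1956] [0.6431 0.2496 0.2419]
[    0   260   167   124 11662] [0.4608 0.1568 0.3727] [0.5144 0.1877 0.4455]
[ 181  368  149   16 1757] [0.5163 0.1768 0.4319] [0.5551 0.1819 0.4405]
198 [(226, 0.489, 0.071, -0.0), (230, 0.496, 0.07, -0.001), (234, 0.502, 0.07, -0.002), (238, 0.509, 0.07, -0.001), (242, 0.515, 0.071, 0.0), (246, 0.521, 0.07, -0.001), (250, 0.528, 0.07, -0.001), (254, 0.535, 0.145, 0.204), (258, 0.539, 0.146, 0.206), (262, 0.542, 0.146, 0.207), (266, 0.546, 0.144, 0.201), (270, 0.55, 0.145, 0.203), (274, 0.554, 0.144, 0.202), (278, 0.558, 0.145, 0.204), (282, 0.561, 0.146, 0.206), (286, 0.564, 0.15, 0.219), (290, 0.567, 0.151, 0.22), (294, 0.571, 0.15, 0.218), (298, 0.575, 0.15, 0.218)]
204 [(226, 0.489, 0.061, 0.0), (230, 0.511, 0.138, 0.201), (234, 0.515, 0.138, 0.202), (238, 0.519, 0.139, 0.205), (242, 0.523, 0.139, 0.204), (246, 0.527, 0.139, 0.204), (250, 0.531, 0.138, 0.203), (254, 0.535, 0.139, 0.205), (258, 0.539, 0.142, 0.212), (262, 
[... 1154 characters left out ...]
), (278, 0.556, 0.145, 0.234), (282, 0.559, 0.146, 0.237), (286, 0.562, 0.146, 0.237), (290, 0.593, 0.049, -0.002), (294, 0.6, 0.05, -0.001), (298, 0.606, 0.049, -0.001)]
214 [(226, 0.488, 0.043, -0.0), (230, 0.495, 0.043, -0.0), (234, 0.502, 0.042, -0.001), (238, 0.508, 0.043, -0.0), (242, 0.515, 0.043, 0.001), (246, 0.521, 0.042, -0.002), (250, 0.528, 0.043, -0.001), (254, 0.534, 0.043, 0.0), (258, 0.538, 0.142, 0.236), (262, 0.542, 0.142, 0.236), (266, 0.545, 0.142, 0.237), (270, 0.549, 0.142, 0.237), (274, 0.552, 0.142, 0.237), (278, 0.556, 0.142, 0.238), (282, 0.559, 0.142, 0.238), (286, 0.563, 0.142, 0.237), (290, 0.593, 0.043, 0.0), (294, 0.6, 0.043, -0.0), (298, 0.606, 0.043, 0.001)]
```

View pics/w1z.png

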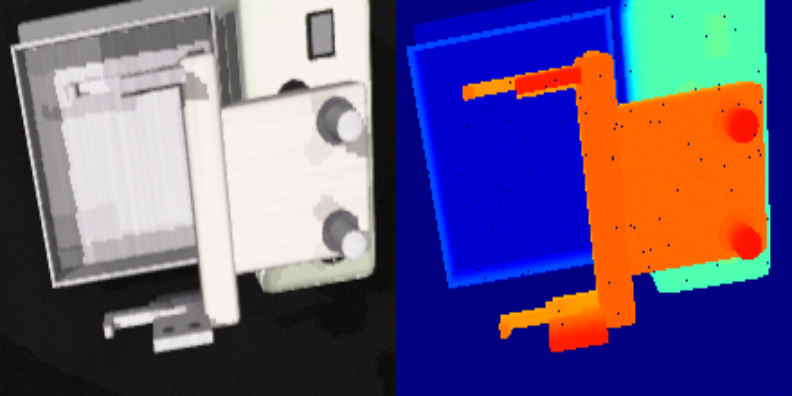

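```bash
python3 - <<'E'
from h import *
np.set_printoptions(precision=4,suppress=True)
d=np.load('/tmp/wrist_d.npy'); W=cloud('wrist',d); Z=np.nan_to_num(W[...,2])
u0=np.s_[83:225,200:300]
m=np.zeros(Z.shape,bool); m[u0]=True
hook=m&(Z>0.195)&(Z<0.245)
# plate tops
pl=m&(Z>0.2345)&(Z<0.242)
n,l,st,c=cv2.connectedComponentsWithStats(pl.astype(np.uint8))
cs=[]
for k in range(1,n):
    if st[k,4]>15:
        q=W[l==k]; r=cv2.minAreaRect((q[:,:2]*1000).astype(np.float32)); print('plate',st[k],q.min(0),q.max(0),q.mean(0),r)
# beam: z .215-.223
bm=m&(Z>0.213)&(Z<0.223)
n,l,st,c=cv2.connectedComponentsWithStats(bm.astype(np.uint8))
for k in range(1,n):
    if st[k,4]>15:
        q=W[l==k]; r=cv2.minAreaRect((q[:,:2]*1000).astype(np.float32)); print('beam',st[k],q.min(0),q.max(0),q.mean(0),r)
q=W[bm][:,:2]
# crosshead plate + housing edges: bath rim z~.056
rim=(Z>0.045)&(Z<0.062)
q=W[rim]; q=q[(q[:,0]>.4)&(q[:,0]<.7)&(q[:,1]>0)]
print('rim',cv2.minAreaRect((q[:,:2]*1000).astype(np.float32)))
hs=(Z>0.10)&(Z<0.16); q=W[hs]; q=q[(q[:,0]>.55)&(q[:,0]<.66)&(q[:,1]>.1)&(q[:,1]<.35)]; print('hous',q[:,2].mean(),cv2.minAreaRect((q[:,:2]*1000).astype(np.float32)))
for v in range(95,112,2): print(v,[(u,round(float(W[v,u,0]),3),round(float(W[v,u,1]),3),round(float(Z[v,u]),3)) for u in range(200,290,4)])
E
```

```text
plate [236  91  37  12 255] [0.5209 0.2359 0.2345] [0.5487 0.2441 0.2388] [0.5349 0.2402 0.2371] ((534.825439453125, 240.10841369628906), (28.38097381591797, 5.090854644775391), 8.654383659362793)
plate [255 210  33  10 212] [0.5357 0.1369 0.2346] [0.5635 0.1458 0.2388] [0.5497 0.1417 0.2369] ((549.7261352539062, 141.2936553955078), (28.241897583007812, 6.106882572174072), 8.976909637451172)
beam [ 255   84   45  125 2811] [0.5357 0.1398 0.2131] [0.5763 0.2489 0.223 ] [0.5625 0.1973 0.2187] ((558.4939575195312, 194.58810424804688), (108.7181625366211, 40.57243347167969), 87.28682708740234)
beam [207  99   6   6  18] [0.4954 0.2327 0.2131] [0.4993 0.2368 0.2147] [0.4973 0.2346 0.2138] ((497.353515625, 234.39874267578125), (2.9606070518493652, 5.125129222869873), 44.35246658325195)
rim ((523.8024291992188, 190.02349853515625), (161.47378540039062, 154.80056762695312), 8.692687034606934)
hous 0.12655091668581878 ((632.1640625, 203.95831298828125), (77.4359130859375, 160.10894775390625), 8.253141403198242)
95 [(200, 0.459, 0.231, 0.022), (204, 0.465, 0.231, 0.022), (208, 0.471, 0.231, 0.
[... 4988 characters left out ...]
219), (284, 0.56, 0.229, 0.218), (288, 0.563, 0.229, 0.218)]
111 [(200, 0.458, 0.209, 0.022), (204, 0.464, 0.209, 0.021), (208, 0.47, 0.209, 0.023), (212, 0.475, 0.209, 0.023), (216, 0.481, 0.209, 0.023), (220, 0.487, 0.209, 0.023), (224, 0.492, 0.209, 0.023), (228, 0.498, 0.209, 0.023), (232, 0.503, 0.209, 0.023), (236, 0.509, 0.209, 0.021), (240, 0.515, 0.21, 0.023), (244, 0.52, 0.209, 0.021), (248, 0.526, 0.209, 0.021), (252, 0.532, 0.209, 0.021), (256, 0.537, 0.209, 0.021), (260, 0.543, 0.21, 0.024), (264, 0.549, 0.209, 0.021), (268, 0.554, 0.209, 0.022), (272, 0.55, 0.227, 0.218), (276, 0.553, 0.228, 0.22), (280, 0.556, 0.228, 0.22), (284, 0.56, 0.228, 0.22), (288, 0.563, 0.227, 0.218)]
```

Call:
jog_arm([
  [0.085,[0,-0.06,0.0],0],
  [0.085,[0,-0.06,0.0],0],
  [0.085,[0,-0.06,0.0],0],
  [0.085,[0,-0.02,0.0],0],
  [0.085,[0,0,0],0],
])

```text
clock: 4.68
position: [0.5351, -0.0308, 0.3783]
ee_rot: [0.5, -0.499, 0.501, -0.5]
contact_force: [0.0, -0.1, -0.4]
width: 0.0851
```

```bash
python3 - <<'E'
from h import *
np.set_printoptions(precision=4,suppress=True)
p,d=snap('wrist','wrist2.png'); W=cloud('wrist',d); Z=np.nan_to_num(W[...,2])
for n in ['basket','bar','grip','drain_stand','hook_home','hook_mouth']:
    for r in spot_point(n,'wrist')[:3]:
        u,v=r['position']; o,dr=ray('wrist',(u,v))
        z={'bar':.2,'grip':.247,'basket':.07,'drain_stand':0,'hook_home':.2075,'hook_mouth':.2075}[n]
        print(n,np.round((u,v),1),round(r['score'],2),'at z',o+dr*(z-o[2])/dr[2],'depthpt',W[int(v),int(u)])
m=(Z>.19)&(Z<.30); 
n,l,st,c=cv2.connectedComponentsWithStats(m.astype(np.uint8))
for k in range(1,n):
    if st[k,4]>15:
        q=W[l==k]; print(st[k],q.min(0),q.max(0))
im=cv2.applyColorMap((np.clip(Z/0.28,0,1)*255).astype(np.uint8),cv2.COLORMAP_JET)
sl=np.s_[190:384,170:350]
cv2.imwrite('pics/w2z.png',cv2.resize(np.hstack([cv2.imread('pics/wrist2.png')[sl],im[sl]]),None,fx=2.2,fy=2.8))
E
```

```text
basket [275.8 325.3] 0.8 at z [ 0.5696 -0.3187  0.07  ] depthpt [ 0.5731 -0.3784  0.0007]
basket [249.1 241.2] 0.77 at z [ 0.5275 -0.169   0.07  ] depthpt [ 0.5285 -0.1346  0.1373]
bar [246.1 300.7] 0.78 at z [ 0.5264 -0.1737  0.2   ] depthpt [ 0.5267 -0.1551  0.2247]
grip [246.8 329.5] 0.94 at z [ 0.5283 -0.1708  0.247 ] depthpt [ 0.5276 -0.1569  0.2633]
grip [152.9 139.8] 0.52 at z [0.4566 0.0099 0.247 ] depthpt [ 0.3948 -0.0246  0.0487]
drain_stand [247.6 220.3] 0.6 at z [ 0.5242 -0.1666  0.    ] depthpt [ 0.5246 -0.135   0.0724]
drain_stand [249.5 330.1] 0.36 at z [ 0.5268 -0.3902  0.    ] depthpt [ 0.5303 -0.1582  0.263 ]
[ 231  246   95  114 3269] [ 0.5101 -0.2266  0.1903] [ 0.6106 -0.1106  0.2645]
```

View pics/w2z.png

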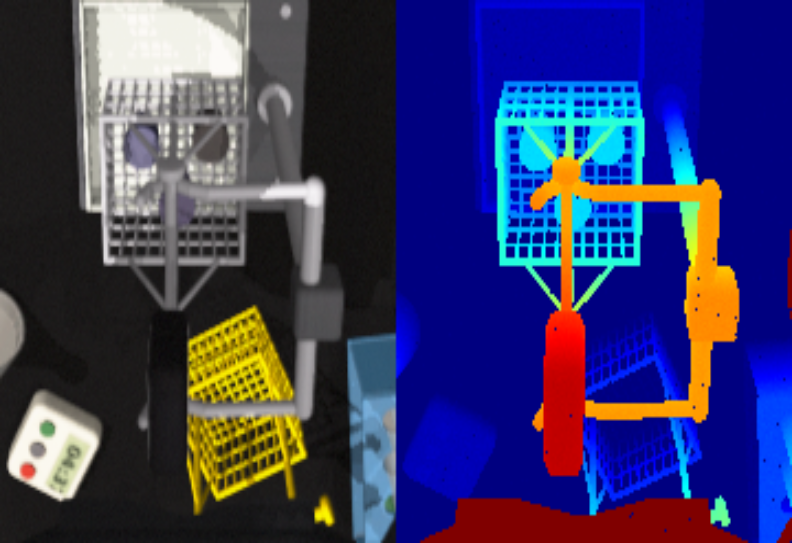

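```bash
python3 - <<'E'
from h import *
np.set_printoptions(precision=4,suppress=True)
d=np.load('/tmp/wrist_d.npy'); W=cloud('wrist',d); Z=np.nan_to_num(W[...,2])
m=(Z>.258)&(Z<.28); m[365:]=False; q=W[m]; print(q.min(0),q.max(0),cv2.minAreaRect((q[:,:2]*1000).astype(np.float32)))
print('z pct',np.percentile(q[:,2],[5,50,95]))
m=(Z>.19)&(Z<.212)
q=W[m]
b=q[(abs(q[:,0]-.528)<.006)&(q[:,1]>-.14)]; print('barfront',len(b),b.mean(0),b.min(0),b.max(0))
# frame outline at basket rim z?
r=W[(Z>.10)&(Z<.14)]; r=r[(r[:,0]>.46)&(r[:,0]<.60)&(r[:,1]>-.25)]; print('rim',r[:,2].mean(),cv2.minAreaRect((r[:,:2]*1000).astype(np.float32)))
# hook arms ends y
a=q[(q[:,0]>.54)&(q[:,0]<.585)]; 
for s in (a[a[:,1]>-.16],a[a[:,1]<-.16]): print('arm',s.mean(0), np.polyfit(s[:,0],s[:,1],1))
# network home on wrist1 pose: camera pose offset
T=np.array(camera_model('wrist')['world_from_camera']); K=np.array(camera_model('wrist')['mtx']); print(T[:3,3])
for nm,uv in (('home',(262,157.9)),('mouth',(233.2,156.3))):
    ray_=T[:3,:3]@np.array([(uv[0]-K[0,2])/K[0,0],-(uv[1]-K[1,2])/K[1,1],-1]); o=T[:3,3]+np.array([-.0017,.2040,.0005])
    print(nm,o+ray_*(.2075-o[2])/ray_[2])
E
```

```text
[ 0.5192 -0.1926  0.258 ] [ 0.536  -0.1492  0.2647] ((527.7310791015625, -170.97406005859375), (43.482364654541016, 16.49553680419922), 89.13316345214844)
z pct [0.259  0.2626 0.2638]
barfront 246 [ 0.528  -0.121   0.2016] [ 0.5224 -0.1399  0.1931] [ 0.5339 -0.11    0.2085]
rim 0.11569634557839338 ((541.719482421875, -171.179931640625), (116.50535583496094, 79.68325805664062), 0.178619384765625)
arm [ 0.5623 -0.1209  0.2017] [-0.0107 -0.1149]
arm [ 0.5624 -0.2207  0.2016] [ 0.0021 -0.2219]
[0.5351 0.0548 0.5031]
home [0.5403 0.1901 0.2075]
mouth [0.5142 0.1915 0.2075]
```

Call:
jog_arm([
  [0.06,[-0.0075,-0.05,0],0],
  [0.06,[0,-0.05,0],0],
  [0.06,[0,-0.04,0],0],
  [0.06,[0,0,-0.04],0],
  [0.06,[0,0,-0.04],0],
  [0.06,[0,0,-0.03],0],
  [0.06,[0,0,-0.018],0],
  [0.06,[0,0,0],0],
], force=50)

```text
clock: 6.02
position: [0.5269, -0.169, 0.2489]
ee_rot: [0.5, -0.501, 0.501, -0.499]
contact_force: [0.1, -0.3, 0.2]
width: 0.0598
```

```bash
python3 - <<'E'
from h import *
np.set_printoptions(precision=4,suppress=True)
p,d=snap('side','side3.png'); s=manip.get_state(); print(s['position'],s['contact_force'],s['width'])
snap('wrist','wrist3.png')
b=cv2.imread('pics/side3.png')[110:240,170:300]
cv2.imwrite('pics/side3z.png',cv2.resize(b,None,fx=4,fy=4,interpolation=cv2.INTER_CUBIC))
E
```

```text
[ 0.5277 -0.1694  0.2502] [-0.5191 -0.4158  0.438 ] 0.06013925049535472
```

View pics/side3z.png

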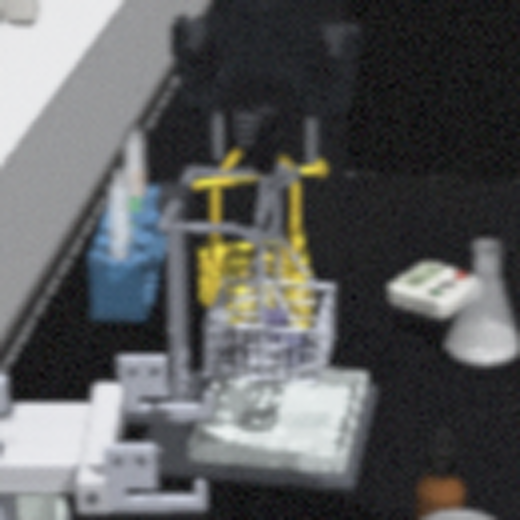

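View pics/wrist3.png

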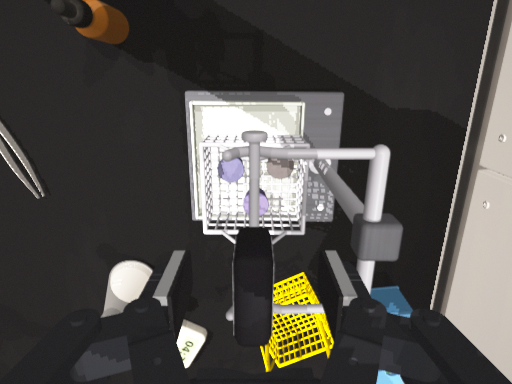

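Call:
jog_arm([
  [0.005,[0,0,0],0],
  [0.005,[0,0,0],0],
  [0.005,[0,0,0],0],
  [0.005,[0,0,0],0],
  [0.005,[0,0,0],0],
  [0.005,[0,0,0],0],
], force=60)

```text
clock: 6.88
position: [0.5272, -0.1701, 0.2511]
ee_rot: [-0.5, 0.5, -0.5, 0.5]
contact_force: [-2.5, -0.4, 5.7]
width: 0.0148
```

Call:
jog_arm([
  [0.005,[0,0,0.006],0],
  [0.005,[0,0,0.01],0],
  [0.005,[0,0,0.012],0],
  [0.005,[0,0,0.012],0],
  [0.005,[0,0,0.01],0],
  [0.005,[0,0,0],0],
])

```text
clock: 7.62
position: [0.5281, -0.1703, 0.3016]
ee_rot: [-0.5, 0.5, -0.499, 0.501]
contact_force: [-0.8, -0.4, -4.7]
width: 0.0148
```

```bash
python3 - <<'E'
from h import *
np.set_printoptions(precision=4,suppress=True)
s=manip.get_state(); print(s['position'],s['contact_force'],s['moment'],s['width'],s['clock'])
p,d=snap('wrist','wrist4.png'); W=cloud('wrist',d); Z=np.nan_to_num(W[...,2])
m=(Z>.225)&(Z<.258);q=W[m];b=q[(abs(q[:,0]-.528)<.008)&(q[:,1]>-.14)]; print(b.mean(0),b.min(0),b.max(0))
E
```

```text
[ 0.5281 -0.1703  0.3016] [-0.7576 -0.4208 -4.6561] [ 0.0193  0.0417 -0.0187] 0.01482770986236212 7.625
[ 0.5277 -0.1233  0.2516] [ 0.5212 -0.14    0.245 ] [ 0.5345 -0.1121  0.2566]
```

View pics/wrist4.png

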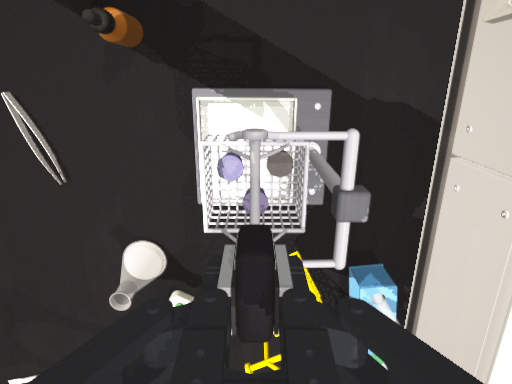

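Call:
jog_arm([
  [0.005,[-0.01,0,0],0],
  [0.005,[-0.02,0,0],0],
  [0.005,[-0.022,0.005,0],0],
  [0.005,[-0.015,0.015,0],0.0],
  [0.005,[-0.005,0.025,0],0.02],
  [0.005,[0,0.03,0],0.03],
  [0.005,[0,0.03,0],0.03],
  [0.005,[0,0.03,0],0.03],
  [0.005,[0,0.03,0],0.03],
  [0.005,[0,0.03,0],0.01],
])

```text
clock: 8.93
position: [0.4546, 0.0267, 0.3002]
ee_rot: [0.536, -0.536, 0.461, -0.461]
contact_force: [0.4, 0.5, -4.2]
width: 0.0151
```

Call:
jog_arm([
  [0.005,[0,0.03,0],0],
  [0.005,[0,0.03,0],0],
  [0.005,[0,0.03,0],0],
  [0.005,[0.004,0.03,0],0.0],
  [0.005,[0.008,0.02,0],0.0],
  [0.005,[0.01,0.012,0],0.0],
  [0.005,[0.008,0.004,0],0.0],
  [0.005,[0,0,0],0],
])

```text
clock: 9.93
position: [0.4861, 0.1806, 0.3001]
ee_rot: [-0.536, 0.536, -0.461, 0.461]
contact_force: [-0.3, -0.3, -3.9]
width: 0.0152
```

```bash
python3 - <<'E'
from h import *
np.set_printoptions(precision=4,suppress=True)
s=manip.get_state(); print(s['position'],s['ee_rot'],s['contact_force'],s['moment'],s['width'],s['clock'])
p,d=snap('wrist','wrist5.png'); snap('side','side5.png'); snap('scene','scene5.png')
a=cv2.imread('pics/scene5.png')[150:330,130:330]; b=cv2.imread('pics/side5.png')[130:320,130:310]
cv2.imwrite('pics/z5.png',np.hstack([cv2.resize(a,(400,360)),cv2.resize(b,(380,360))]))
E
```

```text
[0.4861 0.1806 0.3001] [-0.5358  0.5362 -0.4611  0.4613] [-0.3239 -0.3314 -3.9359] [-0.0127 -0.0066  0.043 ] 0.01523274683869933 9.925
```

View pics/wrist5.png

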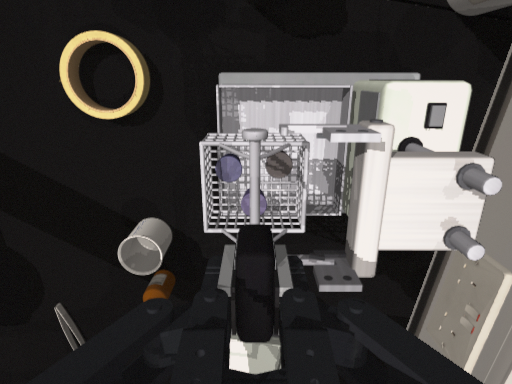

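View pics/z5.png

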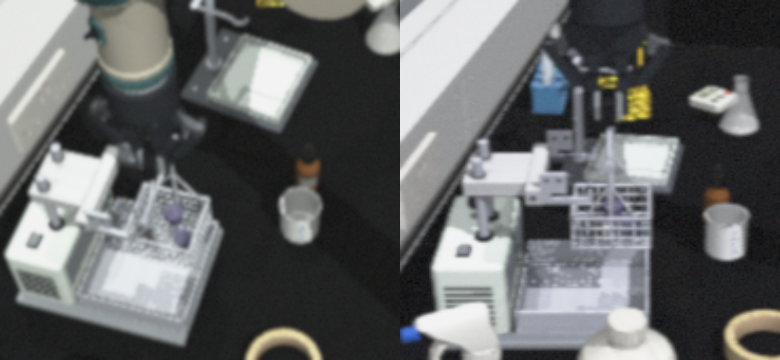

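```bash
python3 - <<'E'
from h import *
np.set_printoptions(precision=4,suppress=True)
d=np.load('/tmp/wrist_d.npy'); W=cloud('wrist',d); Z=np.nan_to_num(W[...,2])
th=0.150; R=np.array([[np.cos(th),np.sin(th)],[-np.sin(th),np.cos(th)]])  # world->local
tcp=np.array([.4861,.1806])
def L(q): return (q[:,:2]-tcp)@R.T*1000
m=np.zeros(Z.shape,bool); m[110:300,300:370]=True
pl=m&(Z>.232)&(Z<.243)
n,l,st,c=cv2.connectedComponentsWithStats(pl.astype(np.uint8))
for k in range(1,n):
    if st[k,4]>20:
        q=W[l==k]; r=L(q); print('plate',st[k],q[:,2].mean(),r.min(0),r.max(0),r.mean(0),cv2.minAreaRect(r.astype(np.float32)))
m[:]=0; m[115:225,240:270]=True
b=m&(Z>.235)&(Z<.265); q=W[b]; r=L(q); print('bar',r.min(0),r.max(0),cv2.minAreaRect(r.astype(np.float32)),np.percentile(q[:,2],[2,50,98]))
for v in (134,150,165,180,200): 
    rr=[(u,np.round(L(W[v,u][None])[0],1),round(float(Z[v,u]),4)) for u in range(244,266,2) if Z[v,u]>.2]; print(v,rr)
m[:]=0; m[110:300,280:320]=True
hm=m&(Z>.195)&(Z<.22); n,l,st,c=cv2.connectedComponentsWithStats(hm.astype(np.uint8))
for k in range(1,n):
    if st[k,4]>10:
        q=W[l==k]; r=L(q); print('horn',st[k],np.percentile(q[:,2],[5,50,98]),r.min(0),r.max(0))
E
```

```text
plate [329 131  41  12 436] 0.23672407292417053 [41.8263 48.6678] [65.1265 54.364 ] [52.8501 51.7336] ((53.46543884277344, 51.49560546875), (5.651093006134033, 23.253435134887695), 89.17664337158203)
plate [318 280  45  12 485] 0.2361007484752863 [ 41.6083 -51.9296] [ 70.4102 -44.8133] [ 55.657  -47.6253] ((56.00747299194336, -48.359859466552734), (28.835723876953125, 7.01333475112915), 0.5183395743370056)
bar [-7.5766  8.8871] [ 5.7592 57.7778] ((-1.2695508003234863, 33.298648834228516), (48.91646194458008, 13.311827659606934), 88.98352813720703) [0.2471 0.2512 0.264 ]
134 [(244, array([-6.3, 56. ]), 0.2528), (246, array([-5.3, 55.8]), 0.2518), (248, array([-4.2, 56.1]), 0.2537), (250, array([-3.2, 56.2]), 0.2541), (252, array([-2.2, 56.2]), 0.2544), (254, array([-1.1, 56.3]), 0.2549), (256, array([-0.1, 56.1]), 0.2539), (258, array([ 0.9, 56.1]), 0.254), (260, array([ 1.9, 56.2]), 0.2542), (262, array([ 3., 56.]), 0.2533), (264, array([ 4. , 55.8]), 0.2519)]
150 [(250, array([-3.3, 47.1]), 0.2504), (254, array([-1.2, 47. ]), 0.25), (256, array([-0.1, 47.2]), 0.2508), (258, array([ 1. , 46.8]), 0.2491)]
165 [(250, array([-3.4, 38.6]), 0.2493), (252, array([-2.3, 38.7]), 0.2497), (254, array([-1.2, 39.2]), 0.2515), (256, array([-0.1, 38.9]), 0.2507), (258, array([ 1. , 38.8]), 0.2501)]
180 [(250, array([-3.4, 30.8]), 0.2516), (252, array([-2.3, 30.9]), 0.2519), (254, array([-1.2, 31. ]), 0.2523), (256, array([-0.1, 30.9]), 0.252), (258, array([ 1. , 30.6]), 0.251)]
200 [(250, array([-3.3, 22.5]), 0.2606), (252, array([-2.2, 23.2]), 0.2625), (254, array([-1.2, 23.4]), 0.2632), (256, array([-0.1, 22.9]), 0.2618), (258, array([ 0.9, 22.7]), 0.261)]
horn [280 124  40  15 398] [0.1981 0.2043 0.214 ] [15.3852 45.3539] [42.5648 54.1253]
horn [287 250  33  26 304] [0.1978 0.204  0.2187] [ 24.0399 -51.9407] [ 48.7605 -41.8123]
```

```bash
python3 - <<'E'
from h import *
np.set_printoptions(precision=4,suppress=True)
th=0.150; R=np.array([[np.cos(th),np.sin(th)],[-np.sin(th),np.cos(th)]])
def ana(W,tcp,th):
    Z=np.nan_to_num(W[...,2]); 
    return Z
for fn in ['x']:
    p,d=snap('wrist','wrist6.png'); W=cloud('wrist',d); Z=np.nan_to_num(W[...,2]); tcp=manip.get_state()['position']; print(tcp)
    L=np.dstack([((W[...,:2]-tcp[:2])@R.T)*1000,(Z-tcp[2])*1000])
    m=np.zeros(Z.shape,bool); m[120:200,243:268]=True
    c=m&(L[...,2]>-47.5)&(L[...,2]<-40)&(L[...,1]>48); q=L[c]; print('collar',len(q),q.min(0),q.max(0),q.mean(0))
    for v in range(126,200,4):
        r=L[v,252:259]; k=np.isfinite(r[:,0])&(r[:,2]>-60); r=r[k]
        if len(r): print(v,r[:,1].mean().round(1),r[:,2].max().round(1), r[:,2].mean().round(2))
    m[:]=0; m[125:240,195:312]=True
    rim=m&(L[...,2]>-150)&(L[...,2]<-125); q=L[rim]; q=q[np.isfinite(q).all(1)]
    A=np.c_[q[:,:2],np.ones(len(q))]; s=np.linalg.lstsq(A,q[:,2],rcond=None)[0]
    for i in range(4):
        res=q[:,2]-A@s; kk=abs(res)<3; s=np.linalg.lstsq(A[kk],q[kk,2],rcond=None)[0]
    print('rim plane slopes',s,kk.sum(),q.min(0),q.max(0))
E
```

```text
[0.4852 0.1803 0.3003]
collar 169 [ -5.9019  53.1435 -47.499 ] [  4.9631  57.9344 -43.9368] [ -0.0908  55.551  -46.2236]
130 57.8 -49.4 -50.35
134 56.4 -45.6 -46.1
138 54.4 -44.8 -45.84
142 51.6 -48.8 -49.58
146 49.5 -49.0 -49.48
150 47.3 -48.3 -49.78
154 45.2 -48.7 -49.53
158 43.0 -48.7 -49.74
162 40.8 -49.0 -49.67
166 38.5 -48.8 -49.75
170 36.4 -48.7 -49.55
174 34.1 -48.9 -49.48
178 32.1 -48.1 -48.73
182 30.5 -45.7 -46.43
186 28.8 -43.9 -44.83
190 27.1 -41.8 -42.91
194 25.6 -40.5 -40.81
198 23.9 -38.4 -39.33
rim plane slopes [  -0.0035    0.0004 -135.8102] 1522 [ -44.6976  -42.989  -149.972 ] [  43.5451   35.9599 -125.0241]
```

```bash
python3 - <<'E'
import cv2
p=cv2.imread('pics/wrist6.png')[115:300,190:380]; cv2.imwrite('pics/w6z.png',cv2.resize(p,None,fx=3.2,fy=3.2,interpolation=cv2.INTER_CUBIC))
E
```

```text
(no output)
```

View pics/w6z.png

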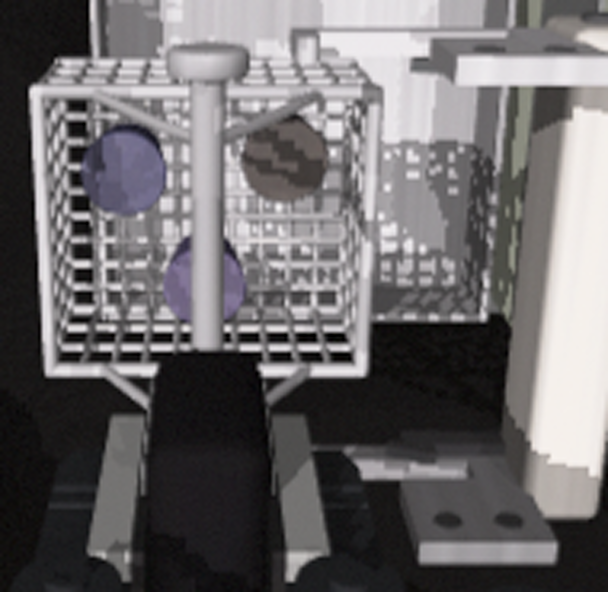

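Call:
jog_arm([
  [0.005,[0.006,0.004,0],0],
  [0.005,[0.011,0.003,0],0],
  [0.005,[0.01,0.002,0],0],
  [0.005,[0.005,0.001,0],0],
  [0.005,[0,0,0],0],
])

```text
clock: 10.75
position: [0.518, 0.191, 0.3]
ee_rot: [-0.536, 0.536, -0.461, 0.461]
contact_force: [-0.7, -0.2, -4.5]
width: 0.015
```

```bash
cat > meas.py <<'E'
from h import *
import sys
np.set_printoptions(precision=4,suppress=True)
n=sys.argv[1]
th=0.150; R=np.array([[np.cos(th),np.sin(th)],[-np.sin(th),np.cos(th)]])
s=manip.get_state(); tcp=s['position']; print(tcp,s['contact_force'],s['moment'],s['width'],s['clock'])
p,d=snap('wrist','wrist%s.png'%n); W=cloud('wrist',d); Z=np.nan_to_num(W[...,2])
L=np.dstack([((W[...,:2]-tcp[:2])@R.T)*1000,Z*1000])
zb=(tcp[2]-.052)*1000
ok=np.isfinite(L).all(-1)
c=ok&(abs(L[...,0])<8)&(L[...,1]>50)&(L[...,1]<62)&(abs(L[...,2]-zb-6)<3.5); q=L[c]; 
if len(q): print('collar',len(q),q.min(0),q.max(0))
c=ok&(abs(L[...,0])<10)&(L[...,1]>40)&(L[...,1]<50)&(abs(L[...,2]-zb)<6); q=L[c]
if len(q): print('bar',len(q),q.min(0),q.max(0))
for sg in (1,-1):
    c=ok&(L[...,0]>0)&(L[...,0]<60)&(abs(L[...,1]*sg-50)<9)&(L[...,2]>232)&(L[...,2]<243); q=L[c]
    if len(q): print('plate',sg,len(q),q.min(0),q.max(0),q.mean(0))
    c=ok&(L[...,0]>-30)&(L[...,0]<60)&(abs(L[...,1]*sg-50)<9)&(L[...,2]>195)&(L[...,2]<218); q=L[c]
    if len(q): print('horn',sg,len(q),q.min(0),q.max(0),q.mean(0))
im=cv2.imread('pics/wrist%s.png'%n)[100:310,180:400]; cv2.imwrite('pics/w%sz.png'%n,cv2.resize(im,None,fx=2.8,fy=2.8,interpolation=cv2.INTER_CUBIC))
E
python3 meas.py 7
```

```text
[0.518 0.191 0.3  ] [-0.7089 -0.2079 -4.4702] [ 0.0472  0.0318 -0.0389] 0.014958975890674867 10.75
collar 234 [ -6.5103  50.1095 250.5188] [  5.5274  57.9653 255.8037]
bar 200 [ -3.4903  40.0065 247.6644] [  1.9388  49.9598 251.8892]
plate 1 507 [  9.4004  43.7688 232.0767] [ 37.5749  49.0354 239.0123] [ 23.402   46.5937 236.7501]
horn 1 607 [-17.1499  41.0336 198.598 ] [ 53.9955  52.7129 217.9881] [ 20.2944  48.2537 209.2116]
plate -1 6 [ 36.3945 -52.4766 232.1293] [ 37.489  -51.0117 235.4385] [ 37.1239 -51.5519 233.9954]
horn -1 95 [ 33.0422 -58.572  197.5369] [ 53.8006 -41.0491 217.9873] [ 39.5058 -47.0013 211.3188]
```

View pics/w7z.png

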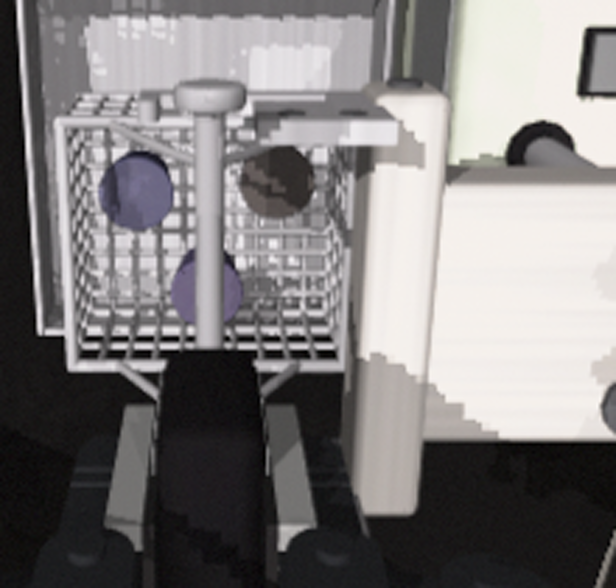

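Call:
jog_arm([
  [0.005,[0,0,-0.006],0],
  [0.005,[0,0,-0.008],0],
  [0.005,[0,0,-0.008],0],
  [0.005,[0,0,-0.006],0],
  [0.005,[0,0,-0.003],0],
  [0.005,[0,0,0],0],
  [0.005,[0,0,0],0],
])

```text
clock: 11.68
position: [0.5178, 0.191, 0.2696]
ee_rot: [0.536, -0.536, 0.461, -0.461]
contact_force: [0.4, -0.1, -3.8]
width: 0.0149
```

```bash
python3 meas.py 8; python3 -c "
from h import *
print(manip.get_state()['contact_force'])"
```

```text
[0.5178 0.191  0.2696] [ 0.386  -0.1145 -3.8097] [-0.0491 -0.0165 -0.0089] 0.014906519755928037 11.675
collar 238 [ -5.9738  50.0495 220.1395] [  6.0473  57.9149 225.2773]
bar 206 [ -2.9546  40.0419 216.8222] [  9.9838  49.9238 221.9838]
plate 1 720 [  9.9879  43.675  232.0079] [ 38.6551  49.0343 239.1934] [ 24.1598  46.6491 236.6004]
horn 1 1049 [-16.46    41.16   196.2875] [ 54.5511  57.9259 217.9985] [ 16.4575  48.4244 208.5176]
horn -1 85 [ 35.8429 -51.6955 196.134 ] [ 54.5237 -41.0294 217.985 ] [ 38.1519 -44.7029 209.4588]
[ 0.01431259 -0.98524287 -4.17529627]
```

View pics/w8z.png

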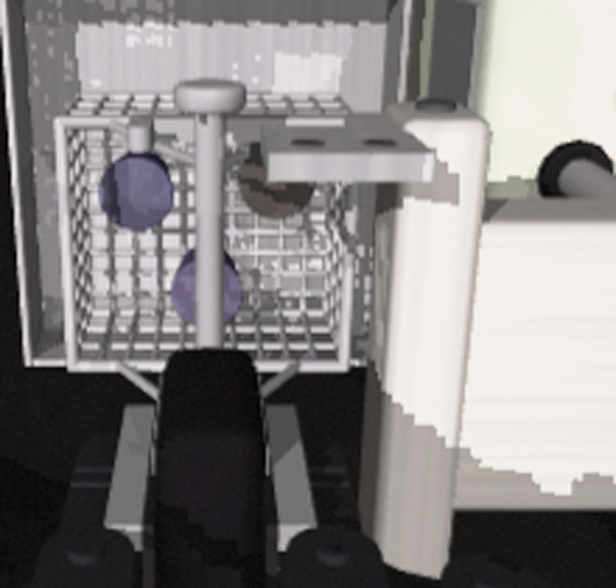

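Call:
jog_arm([
  [0.005,[0,0,-0.002],0],
  [0.005,[0,0,-0.002],0],
  [0.005,[0,0,-0.002],0],
  [0.005,[0,0,0],0],
  [0.005,[0,0,0],0],
])

```text
clock: 12.35
position: [0.5176, 0.191, 0.2633]
ee_rot: [0.536, -0.536, 0.461, -0.461]
contact_force: [0.1, 0.8, -4.7]
width: 0.0154
```

Call:
jog_arm([
  [0.005,[0,0,-0.001],0],
  [0.005,[0,0,0],0],
  [0.005,[0,0,0],0],
])

```text
clock: 12.72
position: [0.5175, 0.191, 0.2624]
ee_rot: [0.536, -0.536, 0.461, -0.461]
contact_force: [-0.4, 0.5, -4.4]
width: 0.015
```

Call:
jog_arm([
  [0.005,[0,0,-0.001],0],
  [0.005,[0,0,0],0],
  [0.005,[0,0,0],0],
])

```text
clock: 13.1
position: [0.5175, 0.191, 0.2613]
ee_rot: [0.536, -0.536, 0.461, -0.461]
contact_force: [0.9, -0.1, -4.5]
width: 0.0148
```

Expected contact near TCP z 0.2595; keep feeling.

Call:
jog_arm([
  [0.005,[0,0,-0.001],0],
  [0.005,[0,0,0],0],
  [0.005,[0,0,0],0],
])

```text
clock: 13.48
position: [0.5175, 0.191, 0.2603]
ee_rot: [0.536, -0.536, 0.461, -0.461]
contact_force: [-0.1, 0.5, -4.1]
width: 0.0149
```

Call:
jog_arm([
  [0.005,[0,0,-0.0007],0],
  [0.005,[0,0,0],0],
  [0.005,[0,0,0],0],
])

```text
clock: 13.85
position: [0.5175, 0.191, 0.2596]
ee_rot: [0.536, -0.536, 0.461, -0.461]
contact_force: [0.2, -0.6, -4.3]
width: 0.015
```

Call:
jog_arm([
  [0.005,[0,0,-0.0007],0],
  [0.005,[0,0,0],0],
  [0.005,[0,0,0],0],
])

```text
clock: 14.22
position: [0.5176, 0.191, 0.2594]
ee_rot: [0.536, -0.536, 0.461, -0.461]
contact_force: [-0.7, 0.4, 0.6]
width: 0.0149
```

Call:
jog_arm([
  [0.005,[0,0,0.0008],0],
  [0.005,[0,0,0],0],
  [0.005,[0.003,0.00045,0],0],
  [0.005,[0.003,0.00045,0],0],
  [0.005,[0.003,0.00045,0],0],
  [0.005,[0.0,0.0,0],0],
  [0.005,[0,0,0],0],
])

```text
clock: 15.1
position: [0.5265, 0.1923, 0.2596]
ee_rot: [-0.536, 0.536, -0.461, 0.461]
contact_force: [0.8, -0.4, -4.4]
width: 0.0151
```

Call:
jog_arm([
  [0.005,[0.002,0.0003,0],0],
  [0.005,[0.002,0.0003,0],0],
  [0.005,[0,0,0],0],
  [0.005,[0,0,0],0],
])

```text
clock: 15.6
position: [0.5304, 0.193, 0.26]
ee_rot: [0.536, -0.536, 0.461, -0.461]
contact_force: [-1.8, -0.1, -1.8]
width: 0.0151
```

```bash
python3 meas.py 9
```

```text
[0.5304 0.193  0.26  ] [-1.8242 -0.1202 -1.7592] [-0.0917  0.3561  0.0159] 0.01508594036116917 15.6
collar 235 [ -5.9968  50.0321 210.5046] [  6.0357  57.987  215.5436]
bar 233 [ -9.6631  40.1437 202.3751] [  9.673   49.9972 213.8205]
plate 1 715 [  0.2446  43.7715 232.0373] [ 25.7648  49.0948 238.9568] [ 12.7724  46.7043 236.5336]
horn 1 1634 [-29.4325  41.0655 195.1939] [ 41.7404  57.987  217.9959] [  2.3931  49.5594 208.4442]
plate -1 98 [  0.3237 -57.1142 234.1567] [ 13.7272 -50.7819 238.2599] [  9.8836 -54.2405 236.9125]
horn -1 6 [ 40.3857 -45.175  216.5527] [ 41.503  -41.306  217.8724] [ 41.1828 -43.1675 216.9858]
```

View pics/w9z.png

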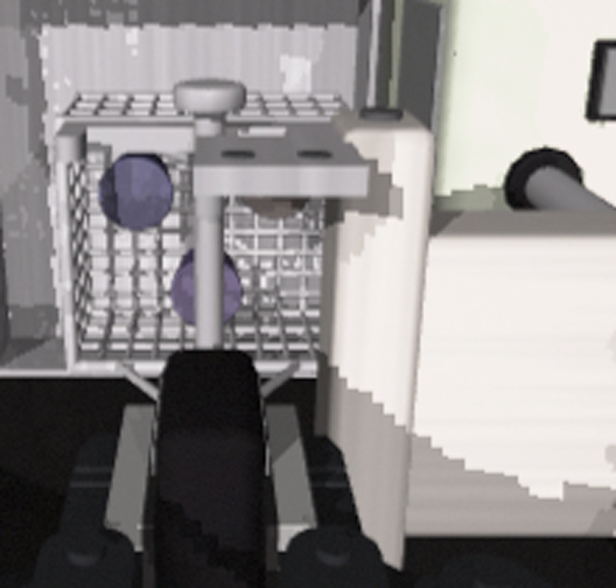

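Call:
jog_arm([
  [0.005,[0.0015,0.0002,0],0],
  [0.005,[0.0015,0.0002,0],0],
  [0.005,[0,0,0],0],
])

```text
clock: 16.02
position: [0.5333, 0.1933, 0.2598]
ee_rot: [-0.536, 0.536, -0.461, 0.461]
contact_force: [-3.3, 0.9, 0.9]
width: 0.0151
```

Call:
jog_arm([
  [0.005,[0.0015,0.0002,0],0],
  [0.005,[0.0015,0.0003,0],0],
  [0.005,[0,0,0],0],
])

```text
clock: 16.4
position: [0.539, 0.1942, 0.2598]
ee_rot: [0.538, -0.535, 0.46, -0.462]
contact_force: [3.8, 0.1, -2.7]
width: 0.015
```

Call:
jog_arm([
  [0.005,[0.0015,0.0002,0],0],
  [0.005,[0.0015,0.0002,0],0],
  [0.005,[0,0,0],0],
])

```text
clock: 16.77
position: [0.5397, 0.1942, 0.2595]
ee_rot: [-0.536, 0.536, -0.461, 0.461]
contact_force: [2.6, 1.0, -3.4]
width: 0.0149
```

Call:
jog_arm([
  [0.005,[0.0015,0.0002,0],0],
  [0.005,[0.0015,0.0002,0],0],
  [0.005,[0,0,0],0],
])

```text
clock: 17.15
position: [0.5421, 0.1946, 0.2595]
ee_rot: [-0.536, 0.536, -0.461, 0.461]
contact_force: [-0.3, 0.6, -3.1]
width: 0.015
```

Call:
jog_arm([
  [0.005,[0.001,0.0001,0],0],
  [0.005,[0,0,0],0],
  [0.005,[0,0,0],0],
])

```text
clock: 17.52
position: [0.5425, 0.1946, 0.2594]
ee_rot: [-0.535, 0.537, -0.462, 0.461]
contact_force: [-2.7, -0.7, -2.9]
width: 0.0153
```

Call:
jog_arm([
  [0.005,[0.001,0.0002,0],0],
  [0.005,[0,0,0],0],
  [0.005,[0,0,0],0],
])

```text
clock: 17.9
position: [0.5427, 0.1947, 0.2594]
ee_rot: [-0.535, 0.537, -0.462, 0.46]
contact_force: [-5.7, -1.9, -1.3]
width: 0.0154
```

Call:
jog_arm([
  [0.005,[0.001,0.0002,0],0],
  [0.005,[0,0,0],0],
  [0.005,[0,0,0],0],
])

```text
clock: 18.27
position: [0.543, 0.1947, 0.2594]
ee_rot: [-0.534, 0.538, -0.462, 0.46]
contact_force: [-7.6, -1.4, -0.3]
width: 0.0148
```

```bash
python3 meas.py 10; python3 - <<'E'
from h import *
for c in ('side','scene'):
    snap(c,c+'10.png'); 
    for n in ('bar','hook_home','washer_keeper'): print(c,n,[(np.round(r['position'],1),round(r['score'],2)) for r in spot_point(n,c)[:2]])
b=cv2.imread('pics/side10.png')[170:310,140:270]; a=cv2.imread('pics/scene10.png')[200:320,140:260]
cv2.imwrite('pics/z10.png',np.hstack([cv2.resize(b,(390,420),interpolation=cv2.INTER_CUBIC),cv2.resize(a,(400,420),interpolation=cv2.INTER_CUBIC)]))
E
```

```text
[0.543  0.1947 0.2594] [-7.5531 -1.4069 -0.338 ] [-0.3123  1.4877  0.0242] 0.014787735747119902 18.275
collar 244 [ -6.8239  50.0725 209.9035] [  5.2196  57.9591 215.0382]
bar 147 [ -9.9395  47.0261 201.4678] [  9.8435  49.8727 213.3611]
plate 1 383 [  0.0986  43.4375 232.0637] [ 13.0104  49.3172 239.27  ] [  6.5772  46.8158 236.5337]
horn 1 1348 [-29.9308  41.2967 195.4978] [ 29.0379  58.0033 217.9864] [ -0.6257  50.3663 208.669 ]
plate -1 113 [  0.1996 -57.0841 233.6381] [ 12.9382 -50.1168 238.4496] [  8.7711 -54.0181 237.025 ]
side bar [(array([234.7, 155.9]), 0.75), (array([204.5, 221. ]), 0.7)]
side hook_home [(array([207.2, 220.3]), 0.59)]Traceback (most recent call last):
  File "<stdin>", line 4, in <module>
ValueError: it knows: bar, basket, beaker, drain_stand, dropper, flask, grip, hook_home, hook_mouth, stopper, washer
```

View pics/w10z.png

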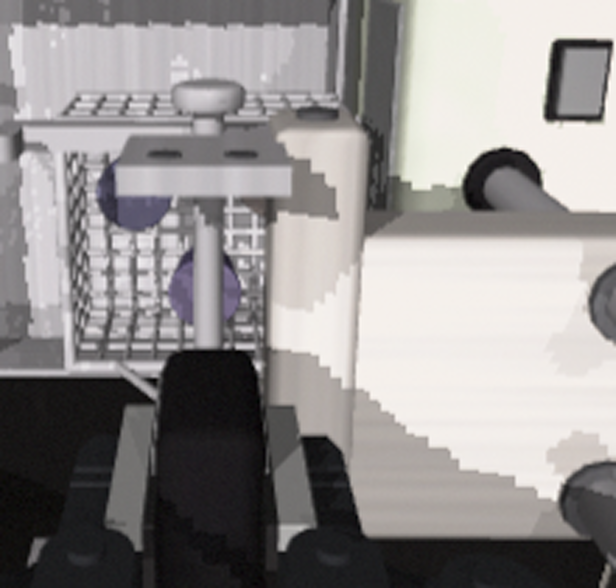

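Call:
jog_arm([
  [0.005,[-0.0015,-0.0002,0],0],
  [0.005,[-0.0015,-0.0002,0],0],
  [0.005,[-0.001,-0.0002,0],0],
  [0.005,[0,0,0],0],
  [0.005,[0,0,0],0],
])

```text
clock: 19.1
position: [0.5422, 0.1946, 0.2598]
ee_rot: [0.536, -0.536, 0.461, -0.461]
contact_force: [-0.6, 1.1, -4.5]
width: 0.0152
```

Call:
jog_arm([
  [0.005,[-0.001,-0.0002,0],0],
  [0.005,[-0.001,-0.0001,0],0],
  [0.005,[0,0,0],0],
  [0.005,[0,0,0],0],
])

```text
clock: 19.6
position: [0.5399, 0.1943, 0.2599]
ee_rot: [0.536, -0.536, 0.461, -0.461]
contact_force: [0.5, 0.1, -4.3]
width: 0.0149
```

Call:
jog_arm([
  [0.005,[-0.0008,-0.0001,0],0],
  [0.005,[0,0,0],0],
  [0.005,[0,0,0],0],
])

```text
clock: 19.98
position: [0.5393, 0.1942, 0.26]
ee_rot: [0.537, -0.536, 0.461, -0.462]
contact_force: [2.2, 0.5, -3.5]
width: 0.0154
```

Call:
jog_arm([
  [0.005,[-0.0008,-0.0001,0],0],
  [0.005,[0,0,0],0],
  [0.005,[0,0,0],0],
])

```text
clock: 20.35
position: [0.5387, 0.1942, 0.2602]
ee_rot: [0.537, -0.535, 0.461, -0.462]
contact_force: [3.4, 0.6, -2.1]
width: 0.0151
```

Call:
jog_arm([
  [0.005,[0.0015,0.0002,0],0],
  [0.005,[0.0015,0.0002,0],0],
  [0.005,[0.0015,0.0003,0],0],
  [0.005,[0.0008,0.0001,-0.0004],0],
  [0.005,[0.0006,0.0001,-0.0003],0],
  [0.005,[0,0,0],0],
  [0.005,[0,0,0],0],
])

```text
clock: 21.22
position: [0.5426, 0.1948, 0.2593]
ee_rot: [-0.535, 0.537, -0.462, 0.461]
contact_force: [-5.0, -1.1, 4.6]
width: 0.0149
```

Call:
jog_arm([
  [0.005,[-0.0012,-0.0002,0.0002],0],
  [0.005,[0,0,0],0],
  [0.005,[0,0,0],0],
])

```text
clock: 21.6
position: [0.5424, 0.1948, 0.2593]
ee_rot: [-0.536, 0.536, -0.461, 0.461]
contact_force: [-3.8, -1.4, 3.3]
width: 0.0149
```

```bash
python3 - <<'E'
from h import *
s=manip.get_state(); print(s['position'],s['contact_force'],s['moment'])
for c in ('side','scene'):
    snap(c,c+'11.png')
b=cv2.imread('pics/side11.png')[170:310,140:270]; a=cv2.imread('pics/scene11.png')[200:320,140:260]
cv2.imwrite('pics/z11.png',np.hstack([cv2.resize(b,(390,420),interpolation=cv2.INTER_CUBIC),cv2.resize(a,(400,420),interpolation=cv2.INTER_CUBIC)]))
E
```

```text
[0.5424334  0.19475408 0.25926184] [-3.8186568  -1.39641557  3.33279831] [-0.15273168  0.80696     0.03008954]
```

View pics/z11.png

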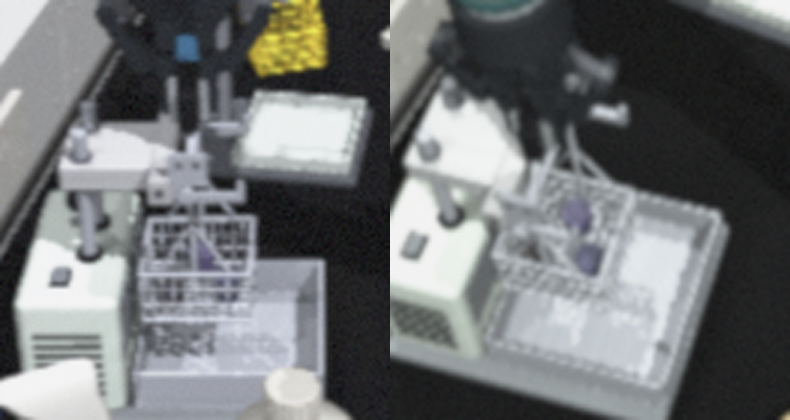

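Call:
jog_arm([
  [0.005,[-0.0008,-0.0001,0],0],
  [0.005,[0,0,0],0],
  [0.018,[0,0,0],0],
  [0.02,[0,0,0],0],
  [0.024,[0,0,0],0],
  [0.03,[0,0,0],0],
  [0.036,[0,0,0],0],
  [0.036,[0,0,0],0],
  [0.036,[0,0,0],0],
])

```text
clock: 22.82
position: [0.5418, 0.1947, 0.2592]
ee_rot: [0.536, -0.536, 0.461, -0.461]
contact_force: [0.4, -0.1, -0.3]
width: 0.0361
```

```bash
python3 meas.py 12
```

```text
[0.5418 0.1947 0.2592] [ 0.3869 -0.0928 -0.2748] [-0.0682  0.0159 -0.0098] 0.036058423251651275 22.825
collar 240 [ -5.9739  50.1393 209.7641] [  6.0453  57.9813 215.2769]
bar 151 [ -9.6418  47.1294 201.313 ] [  9.982   49.9293 213.1879]
plate 1 415 [  0.2761  43.4204 232.0407] [ 14.1978  49.2887 238.8823] [  7.1795  46.5805 236.5808]
horn 1 1326 [-29.936   41.0557 197.9984] [ 30.1813  57.9813 217.998 ] [  0.2958  50.2798 209.0138]
plate -1 150 [  0.3529 -57.343  232.2075] [ 13.9289 -50.3318 238.7829] [ 10.0022 -53.4854 236.4453]
horn -1 315 [-25.5401 -58.8631 196.3944] [ 24.2538 -41.1029 217.9573] [-14.5812 -51.6684 205.3313]
```

View pics/wrist12.png

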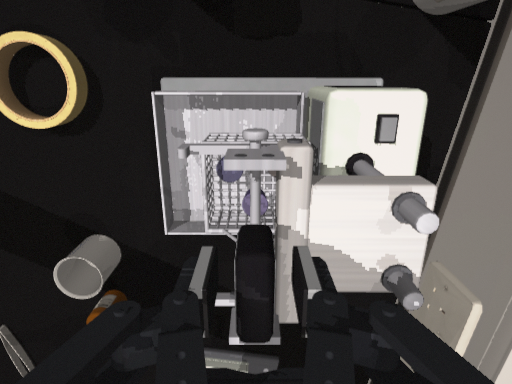

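Call:
jog_arm([
  [0.036,[0,0,0.005],0],
  [0.036,[0,0,0.012],0],
  [0.036,[0,0,0.02],0],
  [0.036,[0,0,0.03],0],
  [0.036,[0,0,0.04],0],
  [0.036,[0,-0.02,0.04],0],
  [0.036,[-0.01,-0.04,0.0],0],
  [0.036,[-0.01,-0.03,0],0],
  [0.036,[0,0,0],0],
  [0.036,[0,0,0],0],
])

```text
clock: 24.12
position: [0.5221, 0.105, 0.4069]
ee_rot: [0.537, -0.535, 0.461, -0.461]
contact_force: [-0.1, -0.8, 0.1]
width: 0.0361
```

```bash
python3 - <<'E'
from h import *
np.set_printoptions(precision=4,suppress=True)
s=manip.get_state(); print(s['position'],s['contact_force'],s['clock'])
for c in ('side','scene'): snap(c,c+'13.png')
p,d=snap('wrist','wrist13.png'); W=cloud('wrist',d); Z=np.nan_to_num(W[...,2])
th=.15; R=np.array([[np.cos(th),np.sin(th)],[-np.sin(th),np.cos(th)]])
tcp=np.array([.5418,.1947]); L=np.dstack([((W[...,:2]-tcp)@R.T)*1000,Z*1000]); ok=np.isfinite(L).all(-1)
def show(n,c):
    q=L[c&ok]
    if len(q): print(n,len(q),q.min(0),q.max(0),q.mean(0))
X,Y,H=L[...,0],L[...,1],L[...,2]
show('grip',(abs(X)<20)&(abs(Y)<35)&(H>250)&(H<285))
for sg in (1,-1):
    show('plate%d'%sg,(X>-40)&(X<40)&(abs(Y*sg-48)<10)&(H>234)&(H<241))
    show('collar%d'%sg,(abs(X)<12)&(abs(Y*sg-58)<8)&(H>204)&(H<217))
    show('horn%d'%sg,(X>-50)&(X<-18)&(abs(Y*sg-48)<10)&(H>207)&(H<217))
b=cv2.imread('pics/side13.png')[170:310,140:270]; a=cv2.imread('pics/scene13.png')[200:320,140:260]
cv2.imwrite('pics/z13.png',np.hstack([cv2.resize(b,(390,420),interpolation=cv2.INTER_CUBIC),cv2.resize(a,(400,420),interpolation=cv2.INTER_CUBIC)]))
E
```

```text
[0.5221 0.105  0.4069] [-0.0528 -0.8389  0.1045] 24.125
grip 1422 [ -8.7452 -25.812  250.2188] [  8.4799  17.7101 272.8617] [ -1.0167  -3.229  269.0132]
plate1 290 [-14.4649  43.28   234.0498] [ 14.1396  48.4537 239.3154] [ -0.2601  45.7286 236.6956]
collar1 91 [ -6.7693  52.8576 206.4778] [  6.2694  57.2784 214.8386] [ -0.4517  54.8752 212.2082]
horn1 47 [-40.381   43.3727 208.4282] [-35.9736  48.4142 214.7736] [-38.1656  45.6489 212.4474]
plate-1 215 [-14.6001 -56.6535 234.0013] [ 13.8537 -51.3159 238.8491] [ -0.2386 -53.9345 236.7252]
collar-1 118 [-11.8258 -65.1696 204.0629] [ 11.8807 -50.0049 216.9533] [ -0.4819 -56.7128 210.741 ]
horn-1 36 [-41.0162 -56.3025 210.8638] [-36.1768 -51.4429 214.3849] [-38.5725 -53.7704 212.4982]
```

View pics/z13.png

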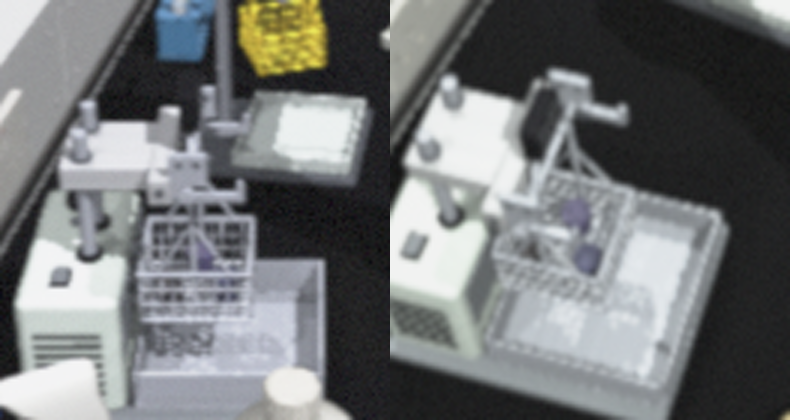

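View pics/wrist13.png

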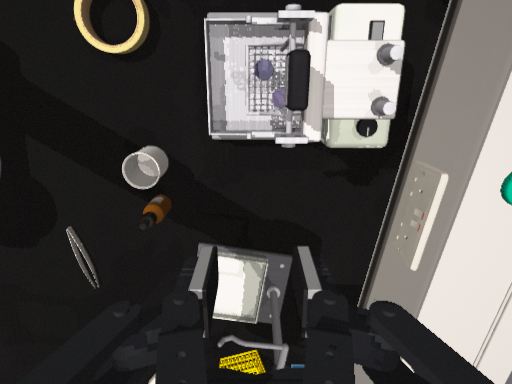

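```bash
python3 -c "
from rig import *
print(manip.get_state()['clock']); print(sign_off())"
```

```text
24.275
the job is handed in; nothing more can be done
None
```

The basket is hanging on the washer with its bar home in both slots. I handed the job in at 24.3 s with the gripper clear of everything.

- **Lift and carry:** I took the basket off the drain stand by the black grip. Halfway through, in front of the hooks, the rim's tilt was under 0.2°. It was never set down.
- **Lowering:** I felt the slot floor with the bar's axis at about 207.5 mm. Contact there was about 5 N.
- **Pushing home:** The most I pushed along the slots was about 7.6 N, against the end stops. Readings come only at the end of each move call, so short peaks in between would not show.
- **Keeper check:** The bar met the keeper and jumped past it about 3 mm before the stops. When I drew it back it moved about 2.3 mm and then met about 3.4 N of resistance. I then pushed it to the stops again and let go.
- **Last pictures:** The basket hangs level. The bar is within about 0.5 mm of home, measured from the front horns. I could still make out the stoppers in it, one of them partly hidden by the washer. The glassware I could see was where it had been.

**What did not agree or could not be seen:**
- Measured from the plates' front edges, which I had taken as 17 mm in front of home, the bar came out about 2.5 mm short. The horns, the felt end stop and the keeper play all agreed it was home, so I trusted those.
- I could not see the keeper leaf itself. That it is shut rests on feel only.

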